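# Run a fingertip along the component strip and click its lids shut

## Task

The five flip lids of the small-parts strip have been left standing open; each is hinged on its right-hand side. Run the fingertips lightly along the row from the right-hand end to the left, folding each lid over and pressing it down until it clicks shut and stays flush. Only touch the strip: do not lift it out of its frame or press hard, and leave the jar, glue stick, pliers and pen as they are.

Things in the scene. Friction and masses are not known exactly. Their poses are not given: they have to be found in the camera images.
- strip: Black strip of five cells with yellow lids (base 232 x 46 mm, 0.9 kg), standing loose in a 7 mm high aluminium frame fixed to the desk. Origin: centre of its underside, on the desk. z up, y along the row, +y to the robot's left (yaw within 0.5 rad). Cells 34 mm long, 40 mm wide, 46 mm apart, centred at y = -0.092, -0.046, 0, 0.046, 0.092.
- row_start (a point): Right-hand (-y) end of the row, on the centre line of the lids at the height of their flat tops when shut (34 mm above the desk), over the first lid's hinge. Axes as the strip's.
- row_end (a point): Left-hand (+y) end of the row, same line and height: the free edge of the last lid when shut. 221 mm from row_start.
- lid_1 (a joint): Angle of the lid nearest row_start (cell at y = -0.092), rad: 0 shut and flush, 1.57 upright. Lid 42 x 35 mm, 6 mm deep; hinge along the strip's x, 28 mm high, 18.5 mm to the -y side of the cell's centre, so a fingertip moving to +y folds it shut. Sprung: unclicked it lifts back to 0.3 or more; 4 to 8 N down near its free (+y) edge clicks it in, then it stays under 0.07.
- lid_2 (a joint): As lid_1, cell at y = -0.046. (All lids alike: the half towards the free edge is flat, the half towards the hinge slopes 4.5 mm down to the hinge edge.)
- lid_3 (a joint): As lid_1, cell at y = 0.
- lid_4 (a joint): As lid_1, cell at y = 0.046.
- lid_5 (a joint): As lid_1, cell at y = 0.092.
- small_jar: Brown jar with white screw lid, 45 mm across, 52 mm high, standing behind the strip. Origin: centre of its underside.
- glue_stick: Yellow glue stick with red cap, 27 mm across, 92 mm high, standing behind the strip. Origin: centre of its underside.
- pliers: Pliers with red handles, 151 mm long (y), 10 mm high, lying in front of the strip. Origin: centre of its underside.
- ball_pen: Black ball pen, 134 mm long (y), 9 mm thick, lying in front of the strip. Origin: centre of its underside.

How it is judged:
By the outcome, as a careful person would: the job done as asked, in the order asked, and still so for the second after the job is handed in, with the robot touching nothing.
It also fails if it takes over 48 s, if anything falls off the work surface, if the arm or the gripper's body presses on something with over 40 N, if the wrist force passes 120 N, or if a joint passes its speed limit or range.

## Robot

A 6-joint arm with a two-finger parallel gripper is mounted at the origin on a cart in front of the work surface, level with it; the furniture and walls round the work are solid. World frame = base frame: x ahead of the robot, y to its left, z up, the work surface at z = 0. Lengths are in mm, angles in rad, forces in N, time in s.
With the tool pointing down it reaches from about 375 to 825 mm from the base axis. Payload 5.5 kg.
Tool frame: the origin (TCP) lies at the very end of the fingers, on their centre line; the grasp point (between the pads) lies 19 mm behind it; z points along the fingers, y is the line along which they close (so a half turn about z gives the same grasp; the last joint's range is limited). The gripper opens to 85 mm and grips with 20 to 120 N. Pads are 22 mm wide; open, the fingers measure 114 mm over their backs; the gripper's body (76 mm by 85 mm) begins 54 mm behind the grasp point. The pads swing forward as they close: fully open they stand 13 mm farther back than shut.
Start: joints at [1.309, 0.314, -0.047, 1.21, 0, 1.571], TCP at [155.289, 579.552, 231.299] pointing down, gripper open.
Joint ranges: [-2.67, 2.67], [-0.69, 1.73], [-1.03, 1.25], [-2.08, 2.16], [-1.42, 1.45], [-3.14, 3.14]. Speed limits (rad/s): [2.39, 2.39, 3.01, 3.14, 3.14, 3.14].

## Interface

Orientations are given as a 3x3 rotation matrix whose columns are the frame's x, y, z axes.
In Python, from station import ctrl gives the robot as it stands.
- The arm moves only by the shell command python3 inch.py 'ROWS' [OPENING]. ROWS is a JSON list that holds a single list of rows (three levels of brackets), with 1 to 20 rows, each of 4 numbers: dx, dy, dz in mm, then a turn about the tool's z in rad; each row shifts and turns the commanded pose from where the row before left it, along the tool's axes as they then stand; what a row does not reach is not made up. A row lasts 1/10 s, in which the tool goes at most 50 mm and 0.15 rad, less where a joint would pass 70% of its speed; a pose out of reach is approached as far as the arm can. OPENING is the finger opening in mm, set as the command begins (- or left out keeps the last). The fingers move at their own pace and stop on an object; the grip force is fixed at half the most. Time passes only in rows, so rows that do not move let the fingers close. It prints the time, the measured TCP pose, the force, the opening and the grip force at its end. Input that does not fit is refused with a message, and nothing moves.
- ctrl.read_state(): the state, without advancing time (a new reading comes with each control period).
- ctrl.read_camera(name): name is "scene" or "top" or "wrist"; returns the picture (420x560x3 uint8, blue, green, red); there is no depth.
- ctrl.calibration(name): a dict with "mtx" (3x3 intrinsics, pixels), "view" (4x4, takes a point from world to camera coordinates); the wrist camera has in their place "tool_from_camera" (4x4, takes a point from camera to tool coordinates, whose origin is the TCP and whose axes are the flange's). Camera axes: x right, y down, z forward; pixel columns grow to the right and rows downward; lengths in mm; the calibration is good to about 2 mm. A picture is of the moment at which its call begins: read the wrist's pose just before it. calibration takes no time and is no camera call.
- ctrl.job_done(): hands the job in; it is judged then, once.
The state is a dict: "time": time; "joint_positions": joint angles; "joint_velocities": joint speeds; "joint_efforts": joint torques, N m; "tcp_pos": TCP position; "orientation": TCP orientation; "force": force on the tool from outside, world axes, zero at the start; "moment": the same for the moment, N m; "gripper_width": finger opening in mm; "grip_force": force on a finger pad.
Only numpy, scipy, OpenCV 4.12 (cv2) and the standard library are available. Lean on these libraries where they do the work, as an engineer would, in place of code of your own. Each camera call takes 0.05 s, during which the arm holds its last target. There are 200 camera calls.

## Working session

There is one attempt and no reset: what is moved stays moved. The work goes in short steps, Python scripts to look and compute and a shell command to move; the robot and the scene stay as the last step left them, time stands still between calls to the robot, and variables do not carry over. Pictures are saved under pics/ and viewed, at most 10 in all, crops included, and the job is handed in when it is done.

```bash
ls; mkdir -p pics
python3 - <<'E'
from station import ctrl
import cv2,numpy as np
s=ctrl.read_state();print(s['time'],s['tcp_pos'],np.round(s['orientation'],3).tolist(),s['gripper_width'],s['force'])
for n in("top","scene"):
    cv2.imwrite(f"pics/{n}0.png",ctrl.read_camera(n)); c=ctrl.calibration(n);print(n,np.round(c['mtx'],1).tolist(),np.round(c['view'],3).tolist())
E
```

```text
inch.py
pics
station.py
0.0 [155.13904555 578.99980355 230.42457985] [[-0.966, 0.259, -0.0], [0.259, 0.966, -0.002], [-0.0, -0.002, -1.0]] 85.6535945364428 [-0.13966618  0.07641075 -0.18653719]
top [[395.6, 0.0, 282.9], [0.0, 395.6, 210.9], [0.0, 0.0, 1.0]] [[0.007, -1.0, 0.006, 164.343], [-0.975, -0.009, -0.223, 522.637], [0.223, -0.005, -0.975, 791.666], [0.0, 0.0, 0.0, 1.0]]
scene [[427.1, 0.0, 283.2], [0.0, 427.1, 222.3], [0.0, 0.0, 1.0]] [[-0.467, -0.884, 0.007, 381.851], [-0.661, 0.343, -0.668, 336.498], [0.588, -0.317, -0.744, 611.625], [0.0, 0.0, 0.0, 1.0]]
```

View pics/top0.png

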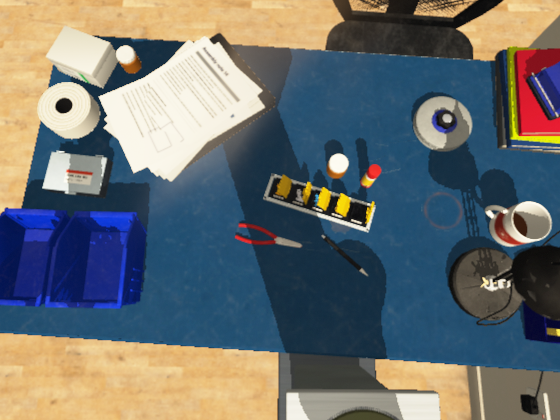

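View pics/scene0.png

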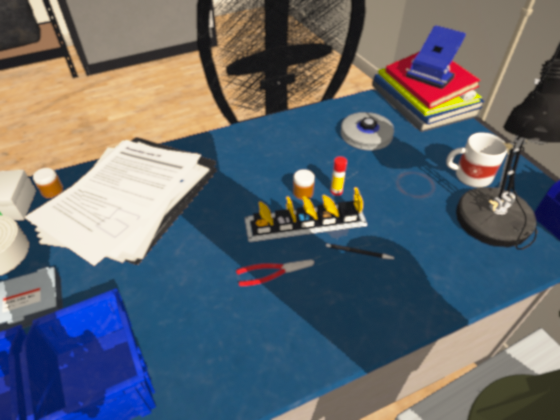

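The strip lies at about (265..376, 175..230) in the top picture, right end at lower right; jar at (337,165), glue at (371,175), both behind. I'll enlarge it.

Run:
```python
import cv2
i=cv2.imread("pics/top0.png")[145:240,258:386]
i=cv2.resize(i,None,fx=6,fy=6,interpolation=cv2.INTER_CUBIC)
for u in range(260,386,10):
    cv2.line(i,((u-258)*6+3,0),((u-258)*6+3,8),(255,255,255),1);cv2.putText(i,str(u),((u-258)*6-8,20),0,.4,(255,255,255),1)
for v in range(150,240,10): cv2.putText(i,str(v)+"-",(0,(v-145)*6+7),0,.4,(255,255,255),1)
cv2.imwrite("pics/topc.png",i)
```

```text
(no output)
```

View pics/topc.png

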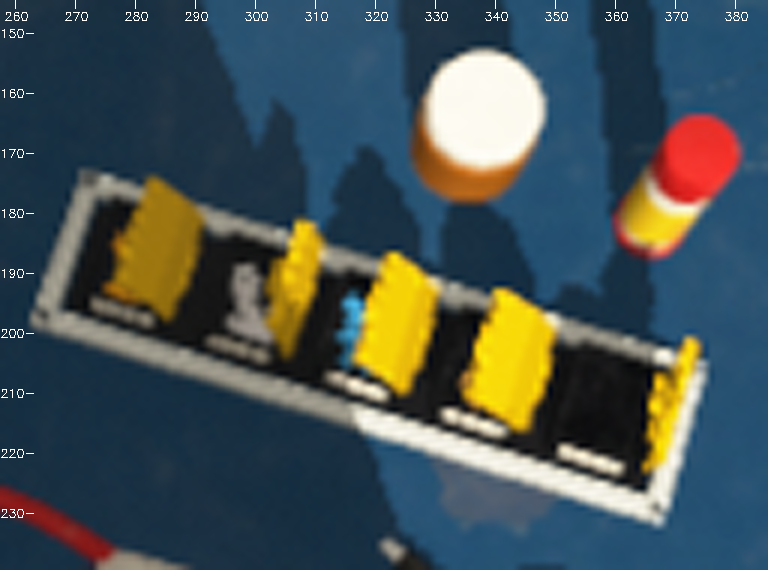

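Frame top outer corners in the crop: (271.5,173.5), (263.5,198), (367.5,231.5), (375.5,205). Jar base is around (335,178), glue base around (366,187).

```bash
cat > h.py <<'E'
from station import ctrl
import numpy as np
def back(cam,uv,z):
    c=ctrl.calibration(cam);R=c['view'][:3,:3];t=c['view'][:3,3]
    o=-R.T@t;d=R.T@np.linalg.solve(c['mtx'],[uv[0],uv[1],1]);return o+d*(z-o[2])/d[2]
E
python3 - <<'E'
from h import *
P=[back("top",p,7)[:2] for p in[(271.5,173.5),(263.5,198),(367.5,231.5),(375.5,205)]]
print(np.round(P,1).tolist())
print([np.linalg.norm(P[i]-P[i-1]).round(1) for i in range(4)])
C=np.mean(P,0);d=P[0]+P[1]-P[2]-P[3];yaw=np.arctan2(-d[0],d[1]);print("centre",C,"yaw",yaw)
ey=np.array([-np.sin(yaw),np.cos(yaw)]);print("ey",ey,"start",C-110.5*ey,"end",C+110.5*ey)
ex=np.array([ey[1],-ey[0]])
for n,p,z in(("jar",(338,163),52),("glue",(373.5,169),92)):
    q=back("top",p,z)[:2]-C; print(n,q@ex,q@ey)
s=ctrl.read_state();print(np.array(s['orientation'])[:2,:2].T@(C-145*ey-s['tcp_pos'][:2]))
E
```

```text
[[622.2, 195.5], [563.0, 213.1], [487.0, -23.2], [548.7, -44.1]]
[np.float64(250.6), np.float64(61.8), np.float64(248.2), np.float64(65.2)]
centre [555.24530929  85.32480704] yaw -0.3045892900356668
ey [0.2999014  0.95397021] start [522.10620509 -20.08890067] end [588.38441348 190.73851474]
jar 86.16583281564083 -13.699664024983832
glue 80.94394000962987 -87.50993330368148
[-508.02700444 -518.26329529]
```
Frame outer ~ 250x62ish? The strip centre ok ±3mm. Order: yaw -0.305 i.e. strip's +y goes to (0.3,0.954).

Strip centre is about (555, 85), yaw -0.305; tool y is nearly along the row already. I close the fingers and travel to just beyond the right-hand end.

```bash
python3 inch.py '[[[-28,-28,0,0.02],[-28,-29,0,0.02],[-28,-29,0,0],[-28,-29,0,0],[-28,-29,0,0],[-28,-29,0,0],[-28,-29,0,0],[-28,-29,0,0],[-28,-29,0,0],[-28,-29,0,0],[-28,-29,0,0],[-28,-29,0,0],[-28,-29,0,0],[-28,-29,0,0],[-28,-29,0,0],[-28,-29,0,0],[-28,-29,0,0],[-28,-26,0,0],[0,0,0,0],[0,0,0,0]]]' 0
```

```bash
cat > q.py <<'E'
from h import *
C=np.array([555.2,85.3]);yaw=-.3046
ey=np.array([-np.sin(yaw),np.cos(yaw)]);ex=np.array([ey[1],-ey[0]])
def q():
    s=ctrl.read_state();p=s['tcp_pos'];d=p[:2]-C;R=s['orientation']
    print("t",s['time'],"strip x,y,z",np.round([d@ex,d@ey,p[2]],1),"F",np.round(s['force'],1),"w",round(s['gripper_width'],1),"tool yaw err",round(np.arctan2(R[1][1],R[0][1])-np.pi/2-yaw,3))
if __name__=="__main__":q()
E
python3 q.py
```

```text
time: 2.1
tcp_pos: [484.2, -64.1, 230.7]
orientation: [[-0.954, 0.299, -0.002], [0.299, 0.954, 0.001], [0.002, 0.0, -1.0]]
force: [-0.4, 0.7, -0.8]
gripper_width: 0.2
grip_force: 0.0
t 2.1 strip x,y,z [ -22.9 -163.8  230.7] F [-0.4  0.7 -0.8] w 0.2 tool yaw err 0.001
```

Run:
```python
from q import *
import cv2
s=ctrl.read_state();i=ctrl.read_camera("wrist");c=ctrl.calibration("wrist");T=np.eye(4);T[:3,:3]=s['orientation'];T[:3,3]=s['tcp_pos'];V=np.linalg.inv(T@c['tool_from_camera'])
for x in(-23,0,23):
  for y in(-116,-92,-46,0,46,92,116):
    P=V@np.r_[C+x*ex+y*ey,22,1]
    if P[2]<=0: continue
    p=c['mtx']@P[:3]; p=p[:2]/p[2];print(x,y,p.round()); 
    if abs(p).max()<2000: cv2.circle(i,tuple(int(v) for v in p),2,(255,0,255),-1)
cv2.imwrite("pics/w.png",i)
```

```text
-23 -116 [327. 174.]
-23 -92 [352. 174.]
-23 -46 [400. 174.]
-23 0 [449. 174.]
-23 46 [497. 174.]
-23 92 [545. 174.]
-23 116 [570. 174.]
0 -116 [326. 197.]
0 -92 [351. 197.]
0 -46 [398. 197.]
0 0 [445. 197.]
0 46 [493. 197.]
0 92 [540. 197.]
0 116 [565. 197.]
23 -116 [325. 219.]
23 -92 [349. 219.]
23 -46 [396. 219.]
23 0 [442. 219.]
23 46 [489. 219.]
23 92 [535. 219.]
23 116 [559. 219.]
```

View pics/w.png

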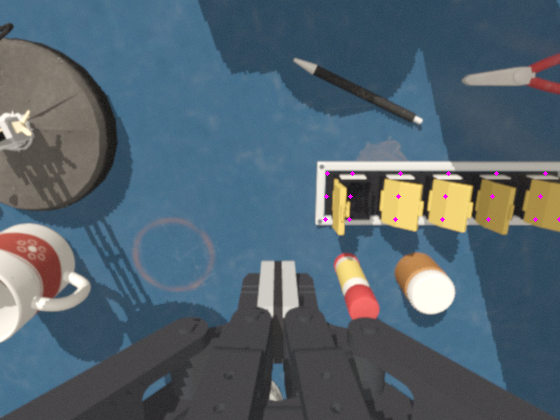

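Predicted strip points (magenta) coincide with the strip to about 2 mm. Lid 1 stands at about (338,205), nearly upright; glue and jar are clear of the line. Descend before the row.

```bash
python3 inch.py '[[[-5,3,30,0],[-5,3,40,0],[-5,3,40,0],[-4,3,40,0],[-2,0,35,0],[0,0,0,0]]]' 0; python3 q.py
```

```text
time: 2.75
tcp_pos: [503.6, -56.5, 42.3]
orientation: [[-0.955, 0.295, -0.009], [0.295, 0.955, 0.001], [0.009, -0.001, -1.0]]
force: [-1.1, 0.8, 0.5]
gripper_width: -0.3
grip_force: 0.0
t 2.75 strip x,y,z [  -6.7 -150.8   42.3] F [-1.1  0.8  0.5] w -0.3 tool yaw err 0.005
```

```bash
python3 inch.py '[[[-3,4,0,0],[-2,8,0,0],[0,8,0,0],[0,8,0,0],[0,8,0,0],[0,8,0,0],[0,0,0,0]]]' 0; python3 q.py
```

```text
time: 3.45
tcp_pos: [526.5, -16.9, 46.5]
orientation: [[-0.955, 0.296, 0.0], [0.296, 0.955, 0.0], [-0.0, 0.0, -1.0]]
force: [-0.2, -0.3, 0.3]
gripper_width: -0.0
grip_force: 0.0
t 3.45 strip x,y,z [   3.3 -106.1   46.5] F [-0.2 -0.3  0.3] w -0.0 tool yaw err 0.004
```

```bash
python3 inch.py '[[[2,6,2,0],[1,6,3,0],[0,2,3,0],[0,0,0,0],[0,0,0,0]]]' 0; python3 q.py; python3 inch.py '[[[0,0,1,0],[0,0,1,0],[0,0,0,0]]]' 0; python3 q.py
```

```text
time: 3.95
tcp_pos: [527.3, -3.7, 38.1]
orientation: [[-0.955, 0.297, -0.0], [0.297, 0.955, 0.0], [0.0, -0.0, -1.0]]
force: [-0.6, 0.8, -0.8]
gripper_width: 0.2
grip_force: 0.0
t 3.95 strip x,y,z [  0.  -93.3  38.1] F [-0.6  0.8 -0.8] w 0.2 tool yaw err 0.003
time: 4.25
tcp_pos: [527.5, -3.8, 36.3]
orientation: [[-0.955, 0.297, 0.0], [0.297, 0.955, -0.0], [-0.0, 0.0, -1.0]]
force: [0.3, 1.1, 1.7]
gripper_width: 0.1
grip_force: 0.5
t 4.25 strip x,y,z [  0.3 -93.3  36.3] F [0.3 1.1 1.7] w 0.1 tool yaw err 0.003
```

```bash
python3 inch.py '[[[0,3,0.5,0],[0,0,0.5,0],[0,0,0,0]]]' 0; python3 q.py;  python3 inch.py '[[[0,0,0.5,0],[0,0,0.5,0],[0,0,0,0]]]' 0; python3 q.py
```

```text
time: 4.55
tcp_pos: [528.1, -0.9, 35.0]
orientation: [[-0.955, 0.297, -0.0], [0.297, 0.955, -0.0], [0.0, -0.0, -1.0]]
force: [-0.5, 0.3, -0.0]
gripper_width: 0.1
grip_force: 0.0
t 4.55 strip x,y,z [ -0.  -90.3  35. ] F [-0.5  0.3 -0. ] w 0.1 tool yaw err 0.003
time: 4.85
tcp_pos: [528.2, -0.9, 34.2]
orientation: [[-0.955, 0.297, -0.0], [0.297, 0.955, -0.0], [0.0, -0.0, -1.0]]
force: [0.6, -0.4, 0.1]
gripper_width: -0.1
grip_force: 0.0
t 4.85 strip x,y,z [  0.1 -90.3  34.2] F [ 0.6 -0.4  0.1] w -0.1 tool yaw err 0.003
```

```bash
for k in 1 2 3; do python3 inch.py '[[[0,0,0.5,0],[0,0,0,0]]]' 0 >/dev/null; python3 q.py; done
```

```text
t 5.05 strip x,y,z [  0.2 -90.3  34. ] F [-0.5  0.7  2.2] w -0.5 tool yaw err 0.003
t 5.25 strip x,y,z [  0.2 -90.2  33.9] F [-1.7 -1.6  7.9] w -0.1 tool yaw err 0.003
t 5.45 strip x,y,z [  0.3 -90.2  33.8] F [-3.   0.  11.8] w -0.1 tool yaw err 0.003
```

```bash
python3 inch.py '[[[0,0,-4,0],[0,-8,-8,0],[0,-10,0,0],[0,0,0,0]]]' 0 >/dev/null
python3 - <<'E'
from q import *
import cv2
q()
a=cv2.resize(ctrl.read_camera("scene")[150:270,220:400],None,fx=4.3,fy=4.3,interpolation=2)[:300]
a=cv2.resize(ctrl.read_camera("scene")[170:250,230:390],(800,400),interpolation=2)
cv2.imwrite("pics/s1.png",a)
E
```

```text
t 5.85 strip x,y,z [   0.3 -109.7   44.9] F [-0.1 -0.6 -0.5] w 0.1 tool yaw err 0.001
```

View pics/s1.png

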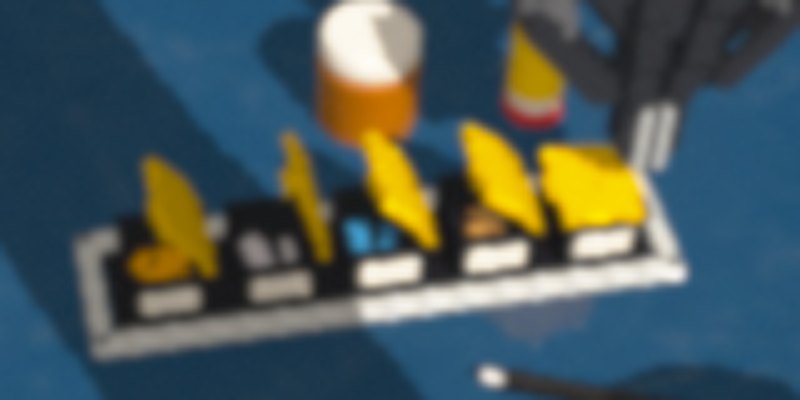

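Run:
```python
from q import *
c=ctrl.calibration("scene")
for n,x,y,z in(("free front shut",-21,-75.5,34),("free rear shut",21,-75.5,34),("free front .3",-21,-75,44),("free rear .3",21,-75,44),("hinge front",-21,-110.5,29.5)):
    P=c['view']@np.r_[C+x*ex+y*ey,z,1];p=c['mtx']@P[:3];p=p[:2]/p[2];print(n,((p-[230,170])*5).round())
```

```text
free front shut [570. 218.]
free rear shut [543. 147.]
free front .3 [572. 201.]
free rear .3 [544. 130.]
hinge front [650. 215.]
```

Lid 1's free edge is at (541,150)/(571,226), matching the shut prediction (543,147)/(570,218), so it has clicked. Next lid 2 the same way.

```bash
python3 inch.py '[[[0,8,0,0],[0,8,0,0],[0,8,0,0],[0,8,0,0],[0,8,0,0],[0,8,0,0],[0,6,2,0],[0,6,3,0],[0,5,3,0],[0,0,1,0],[0,0,1,0],[0,0,0,0]]]' 0 >/dev/null; python3 q.py; for k in 1 2; do python3 inch.py '[[[0,0,0.5,0],[0,0,0,0]]]' 0 >/dev/null; python3 q.py; done
```

```text
t 7.15 strip x,y,z [ -0.1 -43.5  34.6] F [0.5 0.3 0.3] w 0.0 tool yaw err 0.003
t 7.35 strip x,y,z [  0.1 -43.4  34.3] F [-0.2 -0.5 -0.1] w -0.1 tool yaw err 0.002
t 7.55 strip x,y,z [  0.2 -43.3  34. ] F [-0.6 -0.4  2.3] w 0.2 tool yaw err 0.003
```

```bash
for k in 1 2; do python3 inch.py '[[[0,0,0.5,0],[0,0,0,0]]]' 0 >/dev/null; python3 q.py; done
python3 inch.py '[[[0,0,-4,0],[0,-2,-8,0],[0,8,0,0],[0,8,0,0],[0,8,0,0],[0,8,0,0],[0,5,2,0],[0,6,3,0],[0,5,3,0],[0,0,1,0],[0,0,1,0],[0,0,0,0]]]' 0 >/dev/null; python3 q.py; for k in 1 2 3 4; do python3 inch.py '[[[0,0,0.5,0],[0,0,0,0]]]' 0 >/dev/null; python3 q.py; done
```

```text
t 7.75 strip x,y,z [  0.2 -43.3  33.9] F [-3.1 -0.3  5.7] w -0.2 tool yaw err 0.003
t 7.95 strip x,y,z [  0.2 -43.3  33.8] F [-3.4 -0.6 10.7] w 0.0 tool yaw err 0.003
t 9.15 strip x,y,z [-0.3  2.5 34.6] F [-0.4 -0.5 -0.3] w -0.1 tool yaw err 0.003
t 9.35 strip x,y,z [-0.   2.6 34.3] F [ 0.5 -0.2 -0.5] w 0.1 tool yaw err 0.002
t 9.55 strip x,y,z [ 0.1  2.7 34. ] F [-1.8 -1.5  2. ] w -0.2 tool yaw err 0.003
t 9.75 strip x,y,z [ 0.1  2.7 33.9] F [-1.5 -1.1  6.3] w 0.1 tool yaw err 0.003
t 9.95 strip x,y,z [ 0.1  2.7 33.9] F [-3.7 -0.6  9.8] w 0.3 tool yaw err 0.003
```

Same force profile each time. Lid 4 and 5 follow.

```bash
python3 inch.py '[[[0,0,-4,0],[0,-2,-8,0],[0,8,0,0],[0,8,0,0],[0,8,0,0],[0,8,0,0],[0,5,2,0],[0,6,3,0],[0,5,3,0],[0,0,1,0],[0,0,1,0],[0,0,0,0]]]' 0 >/dev/null; python3 q.py; for k in 1 2 3 4; do python3 inch.py '[[[0,0,0.5,0],[0,0,0,0]]]' 0 >/dev/null; python3 q.py; done
python3 inch.py '[[[0,0,-4,0],[0,-2,-8,0],[0,8,0,0],[0,8,0,0],[0,8,0,0],[0,8,0,0],[0,5,2,0],[0,6,3,0],[0,5,3,0],[0,0,1,0],[0,0,1,0],[0,0,0,0]]]' 0 >/dev/null; python3 q.py; for k in 1 2 3 4; do python3 inch.py '[[[0,0,0.5,0],[0,0,0,0]]]' 0 >/dev/null; python3 q.py; done
```

```text
t 11.15 strip x,y,z [-0.4 48.5 34.5] F [-0.9 -0.4 -0.4] w 0.1 tool yaw err 0.003
t 11.35 strip x,y,z [-0.1 48.6 34.3] F [0.  0.  0.3] w -0.3 tool yaw err 0.002
t 11.55 strip x,y,z [-0.1 48.7 34.1] F [-0.2  0.3  1.9] w -0.1 tool yaw err 0.003
t 11.75 strip x,y,z [-0.  48.7 34. ] F [-2.  -0.1  6.6] w 0.2 tool yaw err 0.003
t 11.95 strip x,y,z [ 0.  48.8 33.9] F [-3.2 -1.  10.1] w 0.0 tool yaw err 0.003
t 13.15 strip x,y,z [-0.5 94.5 34.5] F [ 0.2 -0.7  0.3] w -0.5 tool yaw err 0.003
t 13.35 strip x,y,z [-0.3 94.6 34.4] F [-0.   0.4  0.4] w 0.1 tool yaw err 0.003
t 13.55 strip x,y,z [-0.2 94.7 34.1] F [-0.  -0.7  2.2] w -0.3 tool yaw err 0.003
t 13.75 strip x,y,z [-0.2 94.7 34. ] F [-0.9 -0.9  5.2] w 0.0 tool yaw err 0.003
t 13.95 strip x,y,z [-0.1 94.7 33.9] F [-2.9 -0.4  9.3] w 0.0 tool yaw err 0.003
```

```bash
python3 inch.py '[[[0,2,-1,0],[0,6,-2,0],[0,8,-6,0],[0,15,-15,0],[0,25,-30,0],[0,30,-40,0],[0,30,-40,0],[0,0,0,0]]]' 0
python3 - <<'E'
from q import *
import cv2
a=cv2.resize(ctrl.read_camera("scene")[170:250,230:390],(800,400),interpolation=2)
cv2.imwrite("pics/s2.png",a)
cv2.imwrite("pics/t2.png",cv2.resize(ctrl.read_camera("top")[145:240,258:386],(768,570),interpolation=2))
E
```

```text
time: 14.75
tcp_pos: [622.2, 292.6, 174.0]
orientation: [[-0.956, 0.294, 0.011], [0.294, 0.956, 0.007], [-0.008, 0.01, -1.0]]
force: [0.3, -0.3, -0.5]
gripper_width: 0.2
grip_force: 0.0
```

View pics/s2.png

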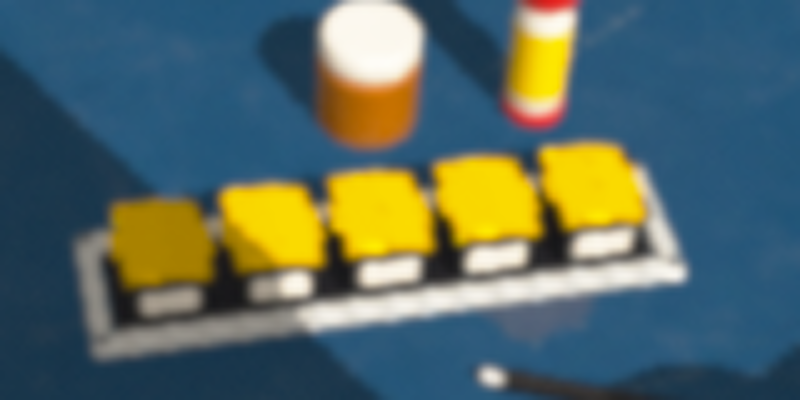

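View pics/t2.png

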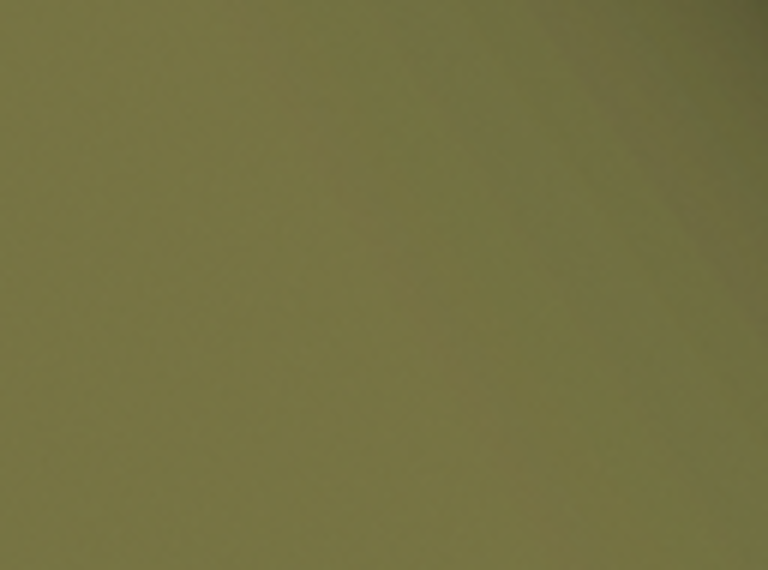

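The scene view shows all five lids flat and alike, with free edges at about x = 110, 220, 328, 435 and 541, the strip seated, and the jar and glue stick unmoved. The top view is blocked by the arm. Handing in.

```bash
python3 -c "
from station import ctrl;print(ctrl.job_done())"
```

```text
the job is handed in; nothing more can be done
None
```

I folded all five lids shut in order from right to left and handed the job in after about 15 s; the last scene picture shows them flush, the highest force I read while pressing was about 12 N, and the jar and glue stick look unmoved, but I did not check the pliers or the whole pen again at the end.

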